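# Set the tube viewer's magnifier carriage to the red stop

## Robot

A 6-joint arm with a two-finger parallel gripper is mounted at the origin on the work surface. World frame = base frame: x ahead of the robot, y to its left, z up, the work surface at z = 0. Lengths are in m, angles in degrees, forces in N, time in s.
With the tool pointing down it reaches from about 0.35 to 0.875 m from the base axis. Payload 4.2 kg.
Tool frame: the origin (TCP) lies midway between the tips of the shut fingers; the grasp point (between the pads) lies 19 mm behind it; z points along the fingers, y is the line along which they close (so a half turn about z gives the same grasp; the last joint's range is limited). The gripper opens to 87 mm and grips with 3 to 60 N. Pads are 19 mm wide; open, the fingers measure 117 mm over their backs; the gripper's body (75 mm by 190 mm) begins 51 mm behind the grasp point.
Start: joints at [-51.876, 22.042, 0.453, 0, -68.411, -14.817], TCP at [0.247, -0.574, 0.201] pointing down, gripper open.
Joint ranges: [-179.83, 179.83], [-69.29, 118.12], [-61.27, 80.66], [-181.25, 117.63], [-171.15, -9.14], [-177.46, 177.46]. Speed limits (degrees/s): [159.86, 159.86, 180, 180, 180, 180].

## Interface

Orientations are given as a 3x3 rotation matrix whose columns are the frame's x, y, z axes.
In Python, from station import r, cams gives the robot as it stands.
- The arm moves only by the tool play_rows, never from a script. Its argument "commands" is text: rows parted by semicolons, each of 6 numbers parted by spaces: the shift along the world's x, y, z normalised to -1 to 1, where 1 is 30 mm, then the turn, a rotation vector about the world's x, y, z normalised to -1 to 1, where 1 is 0.15 rad. A call has 1 to 20 rows; each row shifts and turns the commanded pose from where the row before left it; what a row does not reach is not made up. A row lasts 1/10 s, in which the tool goes at most 50 mm and 8.59 degrees, less where a joint would pass 70% of its speed; a pose out of reach is approached as far as the arm can. A call with a number of a shift or a turn outside -1 to 1 is refused whole. A call with a gripper value outside its range is refused whole. "grip" is the finger opening in mm, from 0 to 87, set as the call begins (left out, the last holds). The fingers move at their own pace and stop on an object; the grip force is fixed at half the most. Time passes only in rows, so rows that do not move let the fingers close. It gives the time, the measured TCP pose, the force, the opening and the grip force at its end, in the units of the state.
- r.sense(): the state, without advancing time (a new reading comes with each control period).
- cams.capture(name): name is "scene" or "top" or "wrist"; returns (picture, depth): 400x640x3 uint8, blue, green, red; 400x640 float32, m along the optical axis (not along the pixel's ray), 0 where there is no reading.
- cams.camera_info(name): a dict with "mtx" (3x3 intrinsics, pixels), "R" (3x3) and "t" (3): a world point X has camera coordinates R X + t. Camera axes: x right, y down, z forward; pixel columns grow to the right and rows downward; lengths in m; the calibration is good to about 2 mm. The wrist camera is an equidistant fisheye: a pixel r from the principal point sees the ray r / f radians off the axis. A picture is of the moment at which its call begins: read the wrist's pose just before it. camera_info takes no time and is no camera call; for the wrist camera it gives the pose at the moment of the call.
- r.finish_job(): hands the job in; it is judged then, once.
The state is a dict: "time_s": time; "joints": joint angles; "joint_velocities": joint speeds; "effort": joint torques, N m; "tcp_pos": TCP position; "ee_rot": TCP orientation; "wrist_force": force on the tool from outside, world axes, zero at the start; "moment": the same for the moment, N m; "gripper_width": opening from 0.0 (shut) to 1.0 (fully open); "gripper_force": force on a finger pad.
Only numpy, scipy, OpenCV 4.12 (cv2) and the standard library are available. Lean on these libraries where they do the work, as an engineer would, in place of code of your own. Each camera call takes 0.05 s, during which the arm holds its last target. There are 200 camera calls.

## Task

On the bench viewer, press down the blue pad in the middle of the magnifier carriage with a closed fingertip to free its brake and, keeping the pad pressed, push the carriage along its rail until it rests against the red stop; then let the pad spring up and move clear. Do not drag the carriage with the pad up, do not grip or lift anything, and leave the bottle, the tube and the tip box where they are.

Things in the scene. Friction and masses are not known exactly. Their poses are not given: they have to be found in the camera images.
- rail: Aluminium rail fixed to the bench, 420 mm long along its own y axis, 90 mm wide, its top 14 mm above the bench. Origin at the middle of its length on the bench surface. It is drawn at a varying place and yaw. Along its +x side lies an 80 mm wide, 12 mm high light strip, from 55 to 135 mm off the rail's centre line.
- carriage (a joint): Position of the carriage along the rail's y axis, m; 0 in the rail's middle, positive towards the rail's +y. With the pad up a friction brake holds the carriage against about 10 to 15 N; with the pad pressed by more than 1 mm it slides freely (1 to 2 N). It cannot be lifted off. A round magnifier (84 mm across, 34 mm high, centred 95 mm to the rail's +x side) rides with it.
- carriage_mid (a point): Centre of the cream carriage (100 mm long along the rail, 88 mm wide), at the height of its raised ends' tops, 54 mm above the bench. Each raised end is 26 mm long; between them a trough 48 mm long along the rail, open on both sides, holds the blue pad, its top 14 mm lower. Axes as the rail's.
- pad (a joint): How far the blue pad is pressed down, m: about 0 up, 0.006 fully down (hard stop). A spring holds it up: it starts to yield at about 10 N and is fully down at about 14 N.
- pad_top (a point): Centre of the top face of the blue pad (60 mm across the rail, 44 mm along it), 40 mm above the bench when up, 34 mm when down. Moves with the carriage and the pad.
- red_stop_mid (a point): Centre of the top face of the red stop, a block fixed on the rail, 24 mm long (along the rail), 70 mm wide, its top 46 mm above the bench (a steel screw head stands 5 mm higher). It may stand towards either end of the rail. The carriage's end face meets it, solidly, when their centres are 62 mm apart along the rail.
- grey_stop_mid (a point): The same for the grey stop, which stands towards the other end of the rail and is not the one wanted.
- bottle: Loose amber bottle with a blue cap, standing, 60 mm across, about 130 mm high. Origin under its centre. Bystander.
- tube: Loose self-standing amber tube with a blue cap, 35 mm across the cap, 114 mm high. Origin under its centre. Bystander.
- tip_box: Loose green tip box with a white lid, 70 x 100 x 54 mm. Origin under its centre. Bystander, to the left between the robot and the bottle.

How it is judged (in metres and radians):
On the way, in this order (a step that is already met when the one before it is completed fails the run):
1. the blue pad is pressed down by the fingers, the carriage still away from the red stop (value of joint pad above 0.0015 m and contact force between the fingers and anything else above 2 N and horizontal distance between carriage_mid and red_stop_mid above 0.075 m), for 0.1 s.
2. the carriage reaches the red stop with the pad still pressed (value of joint pad above 0.001 m and horizontal distance between carriage_mid and red_stop_mid below 0.065 m), for 0.1 s.
At the end, for the whole second after the job is handed in: The carriage rests within 3 mm of touching the red stop (centres under 65 mm apart), at rest, the pad is up again (within 1 mm), and the bottle, tube and tip box stand within 20 mm of where they were, upright (horizontal distance between carriage_mid and red_stop_mid below 0.065 m and value of joint pad below 0.001 m and velocity of joint carriage between -0.005 and 0.005 m/s and distance of each of bottle, tube, tip_box from where it was at the start of the episode below 0.02 m and angle between each of bottle, tube's own z axis and vertical below 0.2 rad).
It fails at once if the carriage is dragged along with its pad up (brake on) (value of joint pad below 0.0002 m and (velocity of joint carriage above 0.03 m/s or velocity of joint carriage below -0.03 m/s)).
It fails at once if a bystander is lifted, knocked over or shoved away (distance of any of bottle, tube, tip_box from where it was at the start of the episode above 0.02 m or angle between any of bottle, tube's own z axis and vertical above 0.3 rad).
It also fails if it takes over 38 s, if anything falls off the work surface, if the arm or the gripper's body presses on something with over 40 N, if the wrist force passes 120 N, or if a joint passes its speed limit or range.

## Working session

There is one attempt and no reset: what is moved stays moved. The work goes in short steps, Python scripts to look and compute and a tool call to move; the robot and the scene stay as the last step left them, time stands still between calls to the robot, and variables do not carry over. Pictures are saved under pics/ and viewed, at most 10 in all, crops included, and the job is handed in when it is done.

Besides the shell and the picture viewer there is one more tool, called after "Call:" as a command line: name --argument value ..., lists and objects as JSON in quotes. play_rows: Moves the arm, as the interface text tells. Scaled input: -1 to 1 covers 30 mm each way for a shift and 0.15 rad each way for a turn. Its arguments: {"type":"object","properties":{"commands":{"type":"string"},"grip":{"type":"number"}},"required":["commands"]}

```bash
mkdir -p pics; python3 - <<'E'
from station import r,cams
import cv2,numpy as np
for n in("scene","top"):
    p,d=cams.capture(n);cv2.imwrite(f"pics/{n}0.png",p);np.save(f"pics/{n}0.npy",d)
    i=cams.camera_info(n);print(n,i["mtx"].round(1).tolist(),i["R"].round(3).tolist(),i["t"].round(3))
s=r.sense();print(s["time_s"],s["tcp_pos"],s["ee_rot"],s["wrist_force"])
E
```

```text
scene [[407.5, 0.0, 315.7], [0.0, 407.5, 194.4], [0.0, 0.0, 1.0]] [[0.271, 0.962, -0.001], [0.567, -0.161, -0.808], [-0.778, 0.218, -0.589]] [-0.129 -0.221  1.602]
top [[410.0, 0.0, 317.8], [0.0, 410.0, 195.2], [0.0, 0.0, 1.0]] [[-0.019, -1.0, 0.019], [-0.981, 0.015, -0.194], [0.194, -0.022, -0.981]] [-0.008  0.501  0.879]
0.1 [ 0.24706426 -0.57344067  0.19987671] [[-9.18476119e-01 -3.95475437e-01 -8.93460501e-04]
 [-3.95476430e-01  9.18474380e-01  1.79086911e-03]
 [ 1.12375835e-04  1.99821308e-03 -9.99997997e-01]] [ 0.16623633 -0.66357195 -0.05287513]
```

View pics/top0.png

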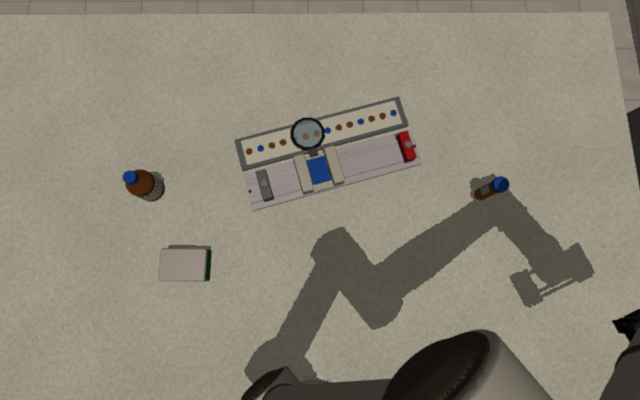

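View pics/scene0.png

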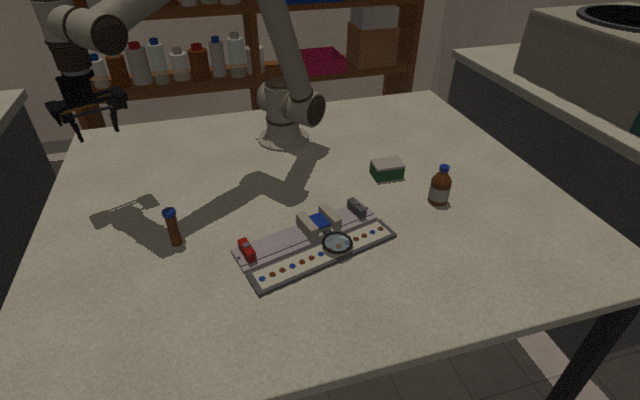

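The top view shows the blue pad at about (319,170), the red stop at (406,147), the grey stop at (264,185) and the tube at (490,187). Next I'll turn these into world positions.

```bash
cat > h.py <<'E'
import cv2,numpy as np
from station import r,cams
def ray(n,uv,z):
    i=cams.camera_info(n);c=-i["R"].T@i["t"]
    d=i["R"].T@np.linalg.inv(i["mtx"])@[uv[0],uv[1],1.]
    return c+d*(z-c[2])/d[2]
def blob(p,col,box):
    x0,y0,x1,y1=box;b,g,rr=[p[...,k].astype(int) for k in range(3)]
    m={"blue":(b>rr+60)&(b>g+35),"red":(rr>b+80)&(rr>g+80)}[col]
    k=np.zeros(m.shape,np.uint8);k[y0:y1,x0:x1]=m[y0:y1,x0:x1]
    n,_,st,ce=cv2.connectedComponentsWithStats(k);j=1+st[1:,4].argmax()
    return ce[j],st[j]
E
python3 - <<'E'
from h import *
for n,bx,rb in(("top",(300,145,345,195),(390,125,425,165)),("scene",(300,200,345,240),(230,230,265,265))):
    p=cv2.imread(f"pics/{n}0.png");d=np.load(f"pics/{n}0.npy")
    for c,b,z in(("blue",bx,.04),("red",rb,.046)):
        ce,st=blob(p,c,b);print(n,c,ce.round(1),st,ray(n,ce,z).round(4))
# rail direction from light strip top outer corners etc.
for uv,z in(((264,185),.046),((235,139),.012),((402,98),.012),((421,163),.014),((252,210),.014),((500,184),.114),((480,193),0.0)): print(uv,ray("top",uv,z).round(4))
p=cv2.imread("pics/top0.png")[80:225,225:435]
cv2.imwrite("pics/crop1.png",cv2.resize(p,None,fx=3.8,fy=3.8,interpolation=cv2.INTER_CUBIC))
E
```

```text
top blue [318.4 169.7] [307 156  24  28 440] [ 0.5626 -0.0198  0.04  ]
top red [406.9 145.5] [399 131  17  29 203] [ 0.6165 -0.2275  0.046 ]
scene blue [319.3 219.5] [310 213  19  14 145] [ 0.5649 -0.0151  0.04  ]
scene red [248.5 250.1] [244 247  10   7  30] [ 0.6391 -0.2226  0.046 ]
(264, 185) [0.5268 0.1051 0.046 ]
(235, 139) [0.6492 0.1793 0.012 ]
(402, 98) [ 0.7507 -0.2316  0.012 ]
(421, 163) [ 0.5825 -0.267   0.014 ]
(252, 210) [0.4748 0.1361 0.014 ]
(500, 184) [ 0.5061 -0.4045  0.114 ]
(480, 193) [ 0.5097 -0.4086  0.    ]
```

View pics/crop1.png

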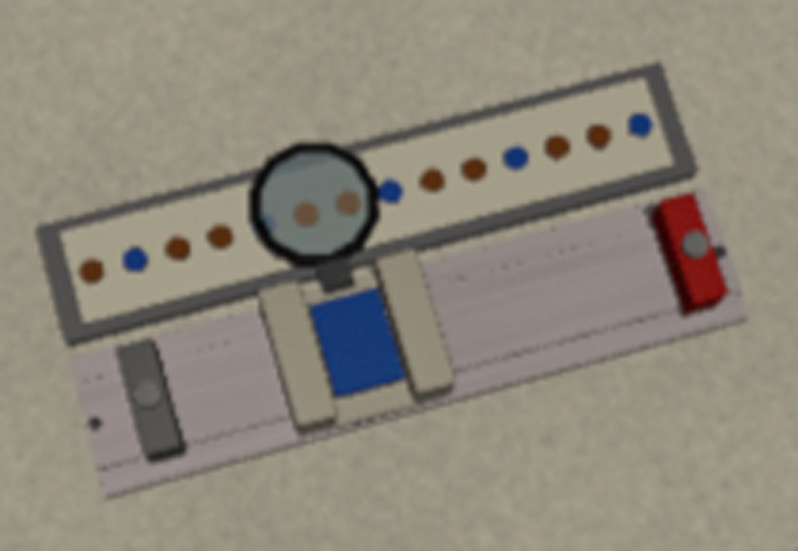

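The crop confirms that the red stop is the far right one (towards -y). The pad is at about (0.563,-0.020), the stop at (0.6165,-0.227) and the rail runs along (0.249,-0.969), so the travel is about 0.152 m.

Call:
play_rows --commands "0.53 0.917 0 0 0 0.472;0.53 0.917 0 0 0 0.472;0.53 0.917 0 0 0 0.472;0.53 0.917 0 0 0 0.472;0.53 0.917 0 0 0 0.472;0.53 0.917 0 0 0 0.472;0.53 0.917 0 0 0 0.472;0.53 0.917 0 0 0 0.472;0.53 0.917 0 0 0 0.472;0.53 0.917 0 0 0 0.472;0.53 0.917 0 0 0 0.472;0.53 0.917 0 0 0 0.472;0.53 0.917 0 0 0 0.472;0.53 0.917 0 0 0 0.472;0.53 0.917 0 0 0 0.472;0.53 0.917 0 0 0 0.472;0.53 0.917 0 0 0 0.472;0.53 0.917 0 0 0 0.472;0.53 0.917 0 0 0 0.472;0.53 0.917 0 0 0 0.472" --grip 0

```text
time_s: 2.1
tcp_pos: [0.5655, -0.0226, 0.2004]
ee_rot: [[0.252, -0.968, -0.001], [-0.968, -0.252, -0.0], [-0.0, 0.001, -1.0]]
wrist_force: [0.3, -0.6, 0.5]
gripper_width: 0.002
gripper_force: 0.0
```

Call:
play_rows --commands "0 0 -1 0 0 0;0 0 -1 0 0 0;0 0 -0.5 0 0 0;0 0 0 0 0 0;0 0 0 0 0 0"

```text
time_s: 2.6
tcp_pos: [0.5656, -0.0239, 0.126]
ee_rot: [[0.25, -0.968, -0.0], [-0.968, -0.25, -0.0], [0.0, 0.0, -1.0]]
wrist_force: [0.9, 0.3, 0.1]
gripper_width: 0.004
gripper_force: 0.0
```

```bash
python3 - <<'E'
from h import *
s=r.sense();print(s["time_s"],s["tcp_pos"].round(4),s["ee_rot"].round(3).tolist(),s["wrist_force"].round(2),s["gripper_width"])
i=cams.camera_info("wrist");p,d=cams.capture("wrist");cv2.imwrite("pics/w1.png",p)
print({k:np.round(v,4).tolist() for k,v in i.items() if k in("mtx","R","t")})
E
```

```text
2.6 [ 0.5656 -0.0239  0.126 ] [[0.25, -0.968, -0.0], [-0.968, -0.25, -0.0], [0.0, 0.0, -1.0]] [0.86 0.29 0.08] 0.00416694840275573
{'mtx': [[309.7069, 0.0, 323.487], [0.0, 309.7069, 203.3306], [0.0, 0.0, 1.0]], 'R': [[-0.9683, -0.2498, -0.0001], [-0.2379, 0.9221, 0.3051], [-0.0762, 0.2955, -0.9523]], 't': [0.5409, 0.1416, 0.3715]}
```

View pics/w1.png

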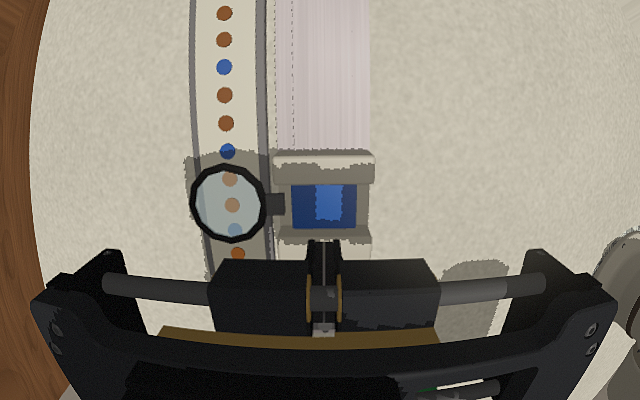

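The wrist view shows the pad at columns 292–357 and rows 184–228, centred laterally under the fingers. I'll check its position along the rail.

```bash
python3 - <<'E'
from h import *
i=cams.camera_info("wrist");R,t,K=i["R"],i["t"],i["mtx"];c=-R.T@t
def w(u,v,z):
    x=np.array([(u-K[0,2])/K[0,0],(v-K[1,2])/K[1,1]]);th=np.hypot(*x)
    d=R.T@np.r_[x/th*np.sin(th),np.cos(th)];return c+d*(z-c[2])/d[2]
T=r.sense()["tcp_pos"];a=np.array([.249,-.9685,0]);b=np.array([.9685,.249,0])
print("cam",c.round(3))
for u,v,z in((324,184,.04),(324,184,.054),(324,228,.04),(324,157,.054),(324,150,.054),(324,150,.014),(324,240,.054),(324,230,.054),(292,206,.04),(357,206,.04),(274,165,.054),(375,165,.054)):
    P=w(u,v,z);print(u,v,z,P.round(4),"along",((P-T)@a).round(4),"across",((P-T)@b).round(4))
E
```

```text
cam [ 0.586 -0.105  0.311]
324 184 0.04 [ 0.5689 -0.0387  0.04  ] along 0.0152 across -0.001
324 184 0.054 [ 0.5697 -0.0422  0.054 ] along 0.0187 across -0.001
324 228 0.04 [0.5581 0.0027 0.04  ] along -0.0277 across -0.0011
324 157 0.054 [ 0.5756 -0.0648  0.054 ] along 0.0421 across -0.001
324 150 0.054 [ 0.5771 -0.0706  0.054 ] along 0.0481 across -0.001
324 150 0.014 [ 0.5757 -0.0652  0.014 ] along 0.0425 across -0.001
324 240 0.054 [0.5566 0.0086 0.054 ] along -0.0338 across -0.0011
324 230 0.054 [ 0.5591 -0.001   0.054 ] along -0.0239 across -0.0011
292 206 0.04 [ 0.5923 -0.0111  0.04  ] along -0.0058 across 0.0286
357 206 0.04 [ 0.534  -0.0261  0.04  ] along -0.0057 across -0.0316
274 165 0.054 [ 0.6151 -0.0478  0.054 ] along 0.0355 across 0.0415
375 165 0.054 [ 0.532  -0.0694  0.054 ] along 0.0356 across -0.0444
```

Call:
play_rows --commands "0 0 -1 0 0 0;0 0 -1 0 0 0;0 0 -0.6 0 0 0;0 0 0 0 0 0;0 0 -0.1 0 0 0;0 0 -0.1 0 0 0;0 0 -0.07 0 0 0;0 0 0 0 0 0;0 0 0 0 0 0"

```text
time_s: 3.55
tcp_pos: [0.5656, -0.0237, 0.0402]
ee_rot: [[0.249, -0.968, 0.001], [-0.968, -0.249, 0.0], [0.0, -0.001, -1.0]]
wrist_force: [0.2, 0.1, 0.6]
gripper_width: 0.008
gripper_force: 0.0
```

Call:
play_rows --commands "0 0 -0.07 0 0 0;0 0 -0.07 0 0 0;0 0 0 0 0 0;0 0 0 0 0 0"

```text
time_s: 3.95
tcp_pos: [0.5652, -0.0238, 0.0354]
ee_rot: [[0.249, -0.968, -0.0], [-0.968, -0.249, -0.0], [0.0, 0.0, -1.0]]
wrist_force: [-0.2, 0.2, -0.9]
gripper_width: 0.006
gripper_force: 0.0
```

Call:
play_rows --commands "0 0 -0.05 0 0 0;0 0 0 0 0 0;0 0 0 0 0 0"

```text
time_s: 4.25
tcp_pos: [0.5653, -0.0238, 0.034]
ee_rot: [[0.249, -0.968, -0.0], [-0.968, -0.249, 0.0], [-0.0, 0.0, -1.0]]
wrist_force: [0.4, -0.6, 0.0]
gripper_width: 0.005
gripper_force: 0.0
```

```bash
python3 - <<'E'
from h import *
s=r.sense();print(s["wrist_force"].round(2),s["moment"].round(2),s["tcp_pos"].round(4))
p,d=cams.capture("scene");cv2.imwrite("pics/s2.png",cv2.resize(p[120:300,220:420],None,fx=3.2,fy=3.2,interpolation=cv2.INTER_CUBIC))
E
```

```text
[ 0.45 -0.62  0.01] [ 0.04  0.15 -0.01] [ 0.5653 -0.0238  0.034 ]
```

View pics/s2.png

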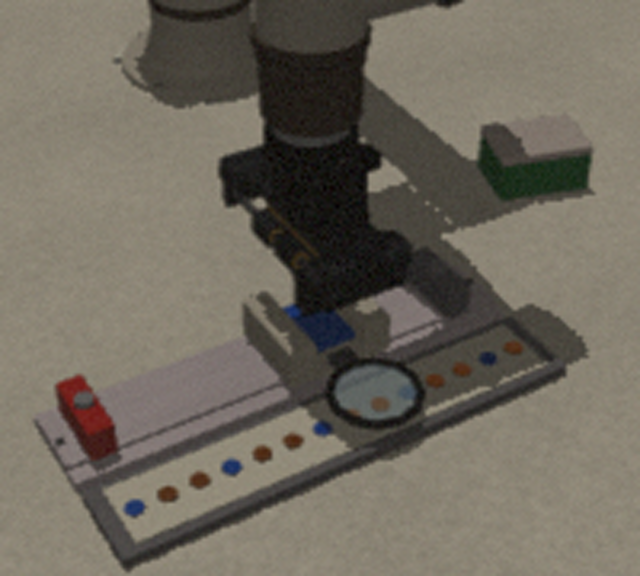

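The scene crop shows the gripper's lower end at about (315,305), seemingly above the pad, which matches the zero force. I'll check the tip's true height with depth.

```bash
python3 - <<'E'
from h import *
p,d=cams.capture("scene");i=cams.camera_info("scene");K,R,t=i["mtx"],i["R"],i["t"]
T=r.sense()["tcp_pos"]
for z in(0,.02,.05,.07,.1):
    q=K@(R@(T+[0,0,z])+t);print(z,(q[:2]/q[2]).round(1),q[2].round(3))
a=lambda u,v:(R.T@(np.linalg.inv(K)@[u,v,1]*d[v,u]-t)).round(3)
for v in range(190,230,3): print(v,[(a(u,v).tolist(),p[v,u].tolist()) for u in (317,)])
c=p[175:245,280:360];c=np.clip(c.astype(float)*1.8,0,255).astype(np.uint8)
cv2.imwrite("pics/s3.png",cv2.resize(c,None,fx=8,fy=8,interpolation=cv2.INTER_CUBIC))
E
```

```text
0 [316.3 221.8] 1.137
0.02 [316.3 216.2] 1.125
0.05 [316.3 207.6] 1.107
0.07 [316.3 201.8] 1.096
0.1 [316.3 192.7] 1.078
190 [([0.613, -0.035, 0.178], [20, 24, 25])]
193 [([0.613, -0.035, 0.169], [18, 26, 24])]
196 [([0.619, -0.037, 0.164], [21, 24, 28])]
199 [([0.599, -0.031, 0.139], [16, 22, 31])]
202 [([0.601, -0.032, 0.131], [22, 23, 22])]
205 [([0.63, -0.04, 0.144], [33, 36, 35])]
208 [([0.581, -0.026, 0.095], [17, 14, 22])]
211 [([0.578, -0.025, 0.082], [21, 20, 22])]
214 [([0.577, -0.025, 0.071], [22, 24, 22])]
217 [([0.574, -0.024, 0.058], [26, 22, 28])]
220 [([0.568, -0.022, 0.042], [56, 32, 24])]
223 [([0.58, -0.026, 0.042], [54, 34, 24])]
226 [([0.593, -0.03, 0.043], [53, 50, 50])]
229 [([0.615, -0.036, 0.052], [59, 69, 73])]
```

View pics/s3.png

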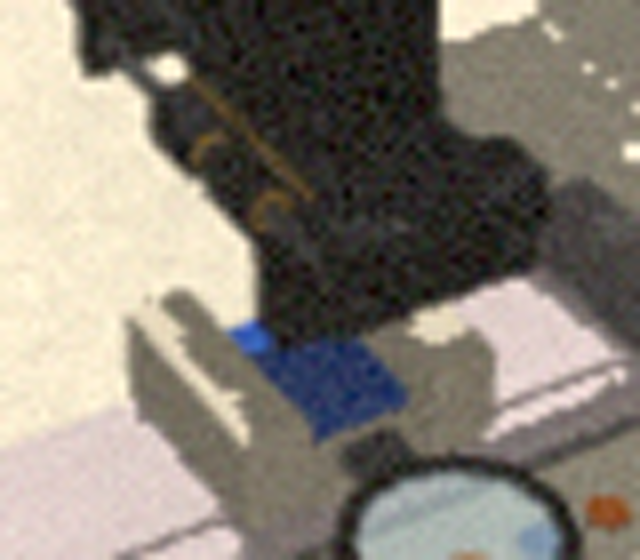

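The tip seems to sit about 12 mm above a pad that is still up (z≈0.042), so I'll keep lowering in small steps and watch the force.

Call:
play_rows --commands "0 0 -0.07 0 0 0;0 0 -0.07 0 0 0;0 0 0 0 0 0"

```text
time_s: 4.65
tcp_pos: [0.565, -0.0238, 0.0294]
ee_rot: [[0.249, -0.968, -0.001], [-0.968, -0.249, -0.0], [-0.0, 0.001, -1.0]]
wrist_force: [-0.2, -0.8, 0.6]
gripper_width: 0.005
gripper_force: 0.0
```

Call:
play_rows --commands "0 0 -0.05 0 0 0;0 0 -0.05 0 0 0;0 0 0 0 0 0"

```text
time_s: 4.95
tcp_pos: [0.5651, -0.0238, 0.0266]
ee_rot: [[0.249, -0.968, -0.0], [-0.968, -0.249, -0.0], [-0.0, 0.0, -1.0]]
wrist_force: [-0.0, 0.0, -0.1]
gripper_width: -0.001
gripper_force: 0.0
```

Call:
play_rows --commands "0 0 -0.05 0 0 0;0 0 -0.05 0 0 0;0 0 0 0 0 0"

```text
time_s: 5.25
tcp_pos: [0.5651, -0.0238, 0.0236]
ee_rot: [[0.249, -0.968, -0.0], [-0.968, -0.249, -0.0], [-0.0, 0.0, -1.0]]
wrist_force: [0.2, -1.0, 0.4]
gripper_width: 0.003
gripper_force: 0.0
```

Call:
play_rows --commands "0 0 -0.05 0 0 0;0 0 0 0 0 0"

```text
time_s: 5.45
tcp_pos: [0.5652, -0.0238, 0.0222]
ee_rot: [[0.249, -0.968, -0.0], [-0.968, -0.249, -0.0], [-0.0, 0.0, -1.0]]
wrist_force: [-0.3, 0.8, -0.4]
gripper_width: 0.008
gripper_force: 0.0
```

```bash
python3 - <<'E'
from h import *
p,d=cams.capture("scene");i=cams.camera_info("scene");K,R,t=i["mtx"],i["R"],i["t"]
a=lambda u,v:(R.T@(np.linalg.inv(K)@[u,v,1]*d[v,u]-t)).round(3)
for v in range(212,228,1): print(v,a(317,v),p[v,317])
print(r.sense()["wrist_force"])
E
```

```text
212 [ 0.582 -0.027  0.082] [20 21 25]
213 [ 0.581 -0.026  0.078] [24 26 23]
214 [ 0.58  -0.026  0.073] [13 18 19]
215 [ 0.575 -0.024  0.066] [16 10 14]
216 [ 0.575 -0.024  0.063] [13 16 19]
217 [ 0.574 -0.024  0.058] [15 24 21]
218 [ 0.577 -0.025  0.057] [20 19 19]
219 [ 0.576 -0.025  0.053] [21 28 28]
220 [ 0.577 -0.025  0.05 ] [14 19 20]
221 [ 0.573 -0.024  0.043] [37 27 24]
222 [ 0.573 -0.024  0.04 ] [50 30 17]
223 [ 0.577 -0.025  0.039] [55 33 27]
224 [ 0.583 -0.027  0.041] [51 28 17]
225 [ 0.587 -0.028  0.041] [51 34 27]
226 [ 0.592 -0.029  0.042] [49 47 47]
227 [ 0.611 -0.035  0.055] [53 62 62]
[0.88804248 0.94352423 0.99889122]
```

Call:
play_rows --commands "0 0 -0.05 0 0 0;0 0 -0.03 0 0 0;0 0 0 0 0 0"

```text
time_s: 5.8
tcp_pos: [0.5652, -0.0238, 0.0198]
ee_rot: [[0.249, -0.968, -0.0], [-0.968, -0.249, -0.0], [-0.0, 0.0, -1.0]]
wrist_force: [-0.7, 0.6, 0.4]
gripper_width: 0.005
gripper_force: 0.0
```

Call:
play_rows --commands "0 0 -0.05 0 0 0;0 0 0 0 0 0"

```text
time_s: 6.0
tcp_pos: [0.5655, -0.0238, 0.0191]
ee_rot: [[0.25, -0.968, 0.0], [-0.968, -0.25, -0.0], [0.0, -0.0, -1.0]]
wrist_force: [-0.9, 0.3, 3.8]
gripper_width: 0.006
gripper_force: 2.1
```

Contact is at a reading of z≈0.019, so the tool origin reads about 20 mm low. Now I'll press the pad.

Call:
play_rows --commands "0 0 -0.06 0 0 0;0 0 -0.06 0 0 0;0 0 0 0 0 0;0 0 0 0 0 0"

```text
time_s: 6.4
tcp_pos: [0.5657, -0.024, 0.0167]
ee_rot: [[0.25, -0.968, 0.001], [-0.968, -0.25, -0.001], [0.001, -0.001, -1.0]]
wrist_force: [-3.3, -0.1, 11.5]
gripper_width: 0.007
gripper_force: 5.5
```

Call:
play_rows --commands "0 0 -0.06 0 0 0;0 0 -0.04 0 0 0;0 0 0 0 0 0;0 0 0 0 0 0"

```text
time_s: 6.8
tcp_pos: [0.5657, -0.024, 0.014]
ee_rot: [[0.25, -0.968, 0.001], [-0.968, -0.25, -0.001], [0.001, -0.001, -1.0]]
wrist_force: [-3.5, -0.7, 13.1]
gripper_width: 0.005
gripper_force: 6.3
```

Call:
play_rows --commands "0 0 -0.03 0 0 0;0.04 -0.16 0 0 0 0;0.04 -0.16 0 0 0 0;0.04 -0.16 0 0 0 0;0.06 -0.24 0 0 0 0;0.06 -0.24 0 0 0 0;0.06 -0.24 0 0 0 0;0.06 -0.24 0 0 0 0;0.06 -0.24 0 0 0 0;0.06 -0.24 0 0 0 0;0.06 -0.24 0 0 0 0;0.06 -0.24 0 0 0 0"

```text
time_s: 8.0
tcp_pos: [0.5851, -0.0963, 0.0138]
ee_rot: [[0.251, -0.968, 0.004], [-0.968, -0.251, -0.001], [0.002, -0.004, -1.0]]
wrist_force: [-2.4, 0.1, 12.7]
gripper_width: 0.003
gripper_force: 6.4
```

```bash
python3 - <<'E'
from h import *
s=r.sense();print(s["time_s"],s["tcp_pos"].round(4),s["wrist_force"].round(1))
p,d=cams.capture("scene");cv2.imwrite("pics/s4.png",cv2.resize(p[150:300,210:410],None,fx=3.5,fy=3.5,interpolation=cv2.INTER_CUBIC))
E
```

```text
8.0 [ 0.5851 -0.0963  0.0138] [-2.4  0.1 12.7]
```

View pics/s4.png

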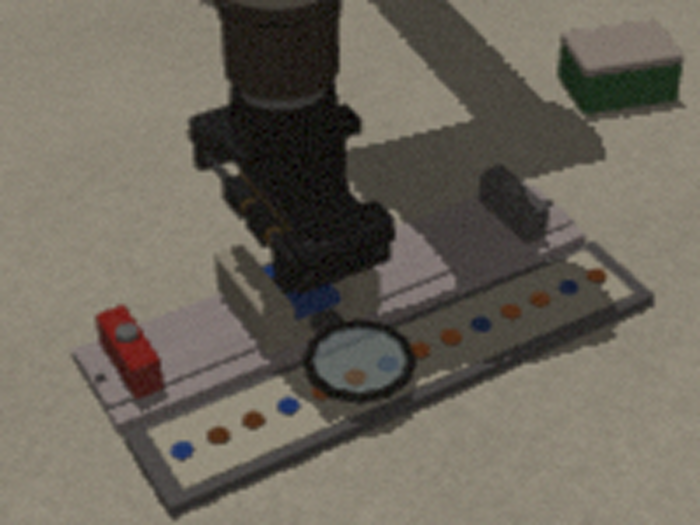

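The carriage travels with the fingertip (pad at about (300,290), red stop at (128,350)), so I'll carry on and slow near the stop.

Call:
play_rows --commands "0.06 -0.24 0 0 0 0;0.06 -0.24 0 0 0 0;0.06 -0.24 0 0 0 0;0.06 -0.24 0 0 0 0;0.06 -0.24 0 0 0 0;0.06 -0.24 0 0 0 0;0.06 -0.24 0 0 0 0;0.06 -0.24 0 0 0 0;0.02 -0.08 0 0 0 0;0.02 -0.08 0 0 0 0;0.02 -0.08 0 0 0 0;0.02 -0.08 0 0 0 0;0 0 0 0 0 0"

```text
time_s: 9.35
tcp_pos: [0.6032, -0.1639, 0.0145]
ee_rot: [[0.251, -0.968, 0.007], [-0.968, -0.251, -0.002], [0.004, -0.006, -1.0]]
wrist_force: [-0.8, -0.9, 11.4]
gripper_width: 0.003
gripper_force: 6.2
```

Call:
play_rows --commands "0 0 -0.04 0 0 0;0.02 -0.08 0 0 0 0;0.02 -0.08 0 0 0 0;0.02 -0.08 0 0 0 0;0.02 -0.08 0 0 0 0;0.02 -0.08 0 0 0 0;0 0 0 0 0 0"

```text
time_s: 10.05
tcp_pos: [0.6056, -0.1737, 0.0129]
ee_rot: [[0.25, -0.968, 0.006], [-0.968, -0.25, 0.001], [0.001, -0.006, -1.0]]
wrist_force: [-1.9, 8.0, 13.4]
gripper_width: 0.008
gripper_force: 6.7
```

An 8 N reaction along the rail suggests the carriage is on the stop. I'll push a little further and check.

Call:
play_rows --commands "0.02 -0.08 0 0 0 0;0.02 -0.08 0 0 0 0;0.02 -0.08 0 0 0 0;0 0 0 0 0 0;0 0 0 0 0 0"

```text
time_s: 10.55
tcp_pos: [0.6068, -0.1801, 0.0127]
ee_rot: [[0.251, -0.968, 0.004], [-0.968, -0.251, 0.001], [-0.0, -0.004, -1.0]]
wrist_force: [-2.2, 9.4, 12.1]
gripper_width: 0.006
gripper_force: 7.2
```

```bash
python3 - <<'E'
from h import *
s=r.sense();print(s["time_s"],s["tcp_pos"].round(4),s["wrist_force"].round(1))
p,d=cams.capture("scene");cv2.imwrite("pics/s5.png",cv2.resize(p[170:300,210:370],None,fx=4.4,fy=4.4,interpolation=cv2.INTER_CUBIC))
E
```

```text
10.55 [ 0.6068 -0.1801  0.0127] [-2.2  9.4 12.1]
```

View pics/s5.png

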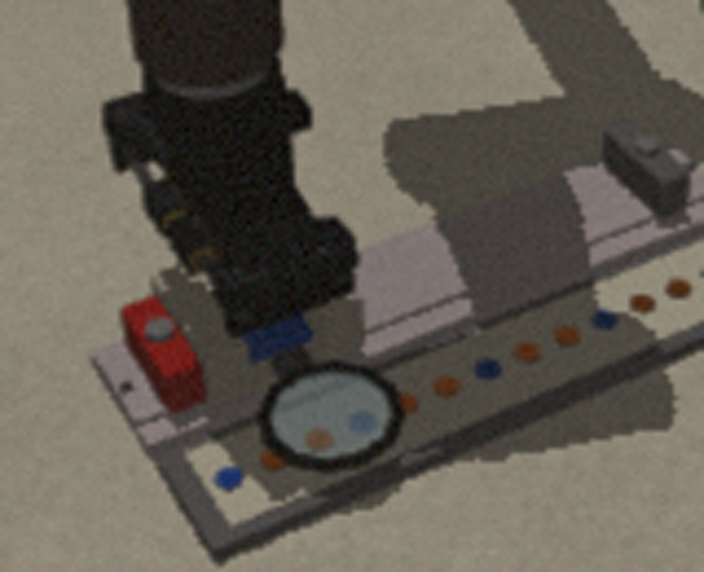

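The carriage touches the red stop (stop at about (165,350), no visible gap), and the finger has started slipping on the pad at a steady ~9 N. Now I'll lift straight off.

Call:
play_rows --commands "0 0 -0.03 0 0 0;0 0 0 0 0 0;0 0 0.1 0 0 0;0 0 0.1 0 0 0;0 0 0.2 0 0 0;0 0 0.4 0 0 0;0 0 1 0 0 0;0 0 1 0 0 0;0 0 1 0 0 0;0 0 1 0 0 0;0 0 1 0 0 0;-0.9 0 0.3 0 0 0;-1 0 0 0 0 0;-1 0 0 0 0 0;-1 0 0 0 0 0;-1 0 0 0 0 0;0 0 0 0 0 0;0 0 0 0 0 0"

```text
time_s: 12.4
tcp_pos: [0.4579, -0.1827, 0.1928]
ee_rot: [[0.249, -0.969, 0.002], [-0.969, -0.249, -0.001], [0.001, -0.002, -1.0]]
wrist_force: [0.6, -0.4, 0.4]
gripper_width: 0.005
gripper_force: 0.0
```

```bash
python3 - <<'E'
from h import *
p,d=cams.capture("scene");q,e=cams.capture("top")
P=ray("top",blob(q,"blue",(340,130,410,190))[0],.04);Q=ray("top",blob(q,"red",(390,125,425,165))[0],.046)
print(P,Q,np.hypot(*(P-Q)[:2]),r.sense()["tcp_pos"],r.sense()["wrist_force"])
A=cv2.resize(p[170:300,210:370],None,fx=3.5,fy=3.5,interpolation=cv2.INTER_CUBIC)
B=cv2.resize(q[80:215,340:440],(227*1,306),interpolation=cv2.INTER_CUBIC)
B=cv2.copyMakeBorder(B,0,A.shape[0]-306,0,0,0)
cv2.imwrite("pics/f6.png",np.hstack([A,B]))
E
```

```text
Traceback (most recent call last):
  File "h.py", line 11, in blob
    n,_,st,ce=cv2.connectedComponentsWithStats(k);j=1+st[1:,4].argmax()
                                                      ~~~~~~~~~~~~~~~^^
ValueError: attempt to get argmax of an empty sequence
```

```bash
python3 - <<'E'
from h import *
p,d=cams.capture("scene");q,e=cams.capture("top")
A=cv2.resize(p[170:300,210:330],None,fx=3.3,fy=3.3,interpolation=cv2.INTER_CUBIC)
B=cv2.resize(q[80:210,330:440],None,fx=3.3,fy=3.3,interpolation=cv2.INTER_CUBIC)
cv2.imwrite("pics/f6.png",np.hstack([A,B]))
E
```

```text
(no output)
```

View pics/f6.png

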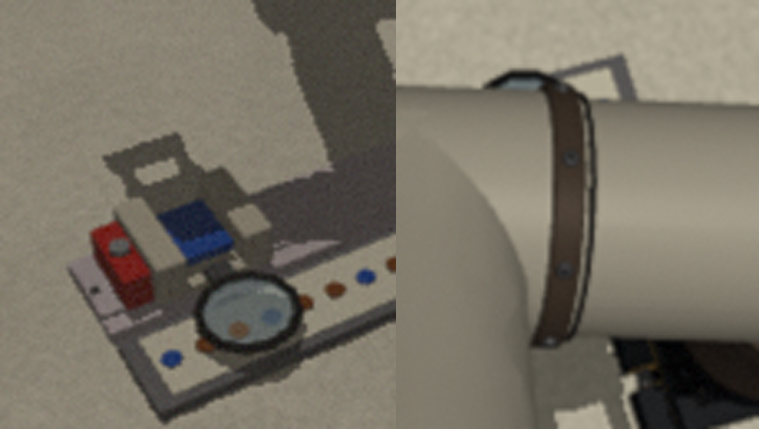

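The scene view shows the carriage flush against the red stop, at about (150,250) in the crop, with the pad up and the arm clear. The arm blocks the top view. I'm handing in.

```bash
python3 -c "
from station import r
print(r.finish_job())"
```

```text
the job is handed in; nothing more can be done
None
```

I pressed the pad, pushed the carriage up to the red stop, lifted off with the pad back up, and handed the job in at about 12.6 s; the last scene image shows the carriage flush with the stop, but no verdict came back and the top camera was blocked for a second check.

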